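# Set a sample-tin carousel back one notch

### The job

The tin carousel has been turned one place past its pointer, and its ratchet pawl stops it from turning back. With a fingertip, lift the pawl out of the toothed rim by pushing the cross-bar on its lever outwards, away from the carousel, until the lever falls over and stays back; then push the upright peg so that the carousel turns clockwise (seen from above) by one notch; then push the lever back in so that the pawl drops fully home in that next notch. Nothing is to be picked up: leave the tins standing in their places on the carousel and the glassware and tools around it where they are.

Things in the scene. Friction and masses are not known exactly. Their poses are not given: they have to be found in the camera images.
- carousel (a joint): Turn of the carousel about its upright axis, rad: about 0 at the start (within 0.05), growing counter-clockwise seen from above (forward). One notch back is -0.524 (30 degrees). The pawl drops fully in if this is within about 0.07 of a notch. About 1 N at the peg turns it; it stops where it is left. With the pawl down it turns forward but not back.
- pawl (a joint): Angle of the pawl about its level pivot, rad: 0 = nose fully down between the teeth; from 0.25 it clears the teeth; 1.0 = thrown back against its stop. Weighted, it tips over centre at about 0.5: below that it falls to 0 by itself, above it falls to 1.0 and stays.
- carousel_axis (a point): Top centre of the carousel's hub (44 mm diameter, 70 mm above the table), on the axis. The carousel is an aluminium turntable of 278 mm diameter, deck 50 mm above the table. On its outer 26 mm stand 12 saw teeth, 11 mm high, 30 degrees apart, with flat floors about 30 mm long between them, for the pawl's 12 mm wide nose.
- push_peg_top (a point): Centre of the top of the carousel's only upright steel peg: 14 mm diameter, 77 mm above the deck, top 127 mm above the table, 100 mm from the axis. Turns with the carousel. At the start it is 165 degrees clockwise (seen from above) from the pawl; it ends 195 degrees clockwise from it.
- pawl_pivot (a point): Middle of the pawl's level pivot pin (tangential to the rim) on the fixed stand, 168 mm from the carousel's axis, 72 mm above the table. From the axis to this point is 'outwards'. The pawl's arm (14 mm wide, top 76 mm above the table when down) runs inwards from it over the rim; two bracket cheeks, 38 mm over both, 80 mm high, stand beside it.
- pawl_weight (a point): Centre of the steel cross-bar on top of the pawl's lever: level cylinder, 24 mm diameter, 36 mm long, parallel to the pivot pin. Pawl down: bar 25 mm inwards of the pivot, 125 mm above the table. Thrown back: 31 mm outwards, 121 mm above the table; the nose end is then at most 117 mm above the table. About 1 N pushes it over.
- tin0: Closed steel sample tin, 38 mm diameter, 24 mm high, top 74 mm above the table, standing loose on the carousel deck with its centre 82 mm from the axis; origin under its centre. Rides along; must stay on its place.
- tin1: Closed steel sample tin, 38 mm diameter, 24 mm high, top 74 mm above the table, standing loose on the carousel deck with its centre 82 mm from the axis; origin under its centre. Rides along; must stay on its place.
- tin2: Closed steel sample tin, 38 mm diameter, 24 mm high, top 74 mm above the table, standing loose on the carousel deck with its centre 82 mm from the axis; origin under its centre. Rides along; must stay on its place.
- place0 (a point): The place on the deck where tin0 stands (a grey disc, 39 mm diameter); turns with the carousel.
- place1 (a point): The place on the deck where tin1 stands (a grey disc, 39 mm diameter); turns with the carousel.
- place2 (a point): The place on the deck where tin2 stands (a grey disc, 39 mm diameter); turns with the carousel.
- flask0: Conical glass flask, 84 mm base diameter, 138 mm high, bystander; origin under its centre.
- flask1: Conical glass flask, 84 mm base diameter, 138 mm high, bystander; origin under its centre.
- funnel: White plastic funnel standing mouth down, 100 mm diameter, 105 mm high, bystander; origin under its centre.
- jar: White plastic jar, 72 mm diameter, 115 mm high, bystander; origin under its centre.
- scoop: Steel sampling spoon lying on the table, 180 mm long, bystander; origin under its middle, long axis x.

How it is judged (in metres and radians):
On the way, in this order (a step that is already met when the one before it is completed fails the run):
1. the pawl is lifted clear of the teeth and thrown back, the carousel still in its first notch (value of joint pawl above 0.7 rad and value of joint carousel between -0.2 and 0.2 rad), for 0.2 s.
2. with the pawl up, the carousel is turned back by one notch (value of joint pawl above 0.3 rad and value of joint carousel between -0.653599 and -0.393599 rad), for 0.1 s.
3. the pawl is down in that notch (value of joint pawl below 0.07 rad and value of joint carousel between -0.653599 and -0.393599 rad), for 0.2 s.
At the end, for the whole second after the job is handed in: The carousel stands one notch back (-0.524 rad, within 0.13 rad), at rest, with the pawl fully down between the teeth (below 0.07 rad), and every tin is within 15 mm of its place on the deck (all of step 3 and velocity of joint carousel between -0.05 and 0.05 rad/s and horizontal distance between tin0 and place0 below 0.015 m and horizontal distance between tin1 and place1 below 0.015 m and horizontal distance between tin2 and place2 below 0.015 m); the robot touches nothing.
It fails at once if a bystander on the table (flask, funnel, jar or spoon) is moved by more than 25 mm or lifted (distance of any of flask0, flask1, funnel, jar, scoop from where it was at the start of the episode above 0.025 m).
It fails at once if a tin is lifted, or shifted by more than 18 mm from its place on the deck (height (world z) of any of tin0, tin1, tin2 above 0.062 m or horizontal distance between tin0 and place0 above 0.018 m or horizontal distance between tin1 and place1 above 0.018 m or horizontal distance between tin2 and place2 above 0.018 m).
It also fails if it takes over 58 s, if anything falls off the work surface, if the arm or the gripper's body presses on something with over 40 N, if the wrist force passes 120 N, or if a joint passes its speed limit or range.

### The arm

A 6-joint arm with a two-finger parallel gripper is mounted at the origin on the work surface. World frame = base frame: x ahead of the robot, y to its left, z up, the work surface at z = 0. Lengths are in mm, angles in degrees, forces in N, time in s.
With the tool pointing down it reaches from about 375 to 975 mm from the base axis. Payload 3.8 kg.
Tool frame: the origin (TCP) lies at the very end of the fingers, on their centre line; the grasp point (between the pads) lies 19 mm behind it; z points along the fingers, x is the direction in which the jaws open and shut, and the axes are right-handed (so a half turn about z gives the same grasp; the last joint's range is limited). The gripper opens to 88 mm and grips with 3 to 60 N. Pads are 18 mm wide; open, the fingers measure 123 mm over their backs; the gripper's body (75 mm by 187 mm) begins 45 mm behind the grasp point.
Start: joints at [62.859, 15.12, 91.902, -0, 72.978, -2.114], TCP at [285.55, 611.62, 238.706] pointing down, gripper open.
Joint ranges: [-150.88, 150.88], [-54.13, 125.18], [17.81, 147.31], [-75.09, 255.09], [0, 152.58], [-146.25, 146.25]. Speed limits (degrees/s): [147.25, 147.25, 180, 180, 180, 180].

### API

Orientations are given as [roll, pitch, yaw] about the fixed x, y, z axes, in that order (R = Rz(yaw) Ry(pitch) Rx(roll)).
In Python, from station import robot gives the robot as it stands.
- The arm moves only by the tool send_rows, never from a script. Its arguments are lists of equal length, an entry for each row: "translation": the shift along the tool's x, y, z normalised to -1 to 1, where 1 is 40 cm, a list of three; "spin": the turn about the tool's z normalised to -1 to 1, where 1 is 120 degrees. In form: {"translation": [[x, y, z], ...], "spin": [spin, ...]}. A call has 1 to 5 rows; each row is the pose to reach, as a shift and turn from the pose commanded when the call began, along the tool's axes at that moment; what a row does not reach only later rows make up. A row lasts 1/8 s, in which the tool goes at most 62.5 mm and 10.7 degrees, less where a joint would pass 70% of its speed; a pose out of reach is approached as far as the arm can. A call with a number of a shift or a turn outside -1 to 1 is refused whole. A call with a gripper value outside its range is refused whole. "claw" is the closure, from -1 (fully open) to 1 (shut), set as the call begins (left out, the last holds). The fingers move at their own pace and stop on an object; "squeeze" is the grip in N (left out, the last holds). Time passes only in rows, so rows that repeat a pose let the fingers close. It gives the time, the measured TCP pose, the force and the opening at its end, in the units of the state.
- robot.read_state(): the state, without advancing time (a new reading comes with each control period).
- robot.get_image(name): name is "scene" or "top" or "wrist"; returns a dict with "img" (480x640x3 uint8, red, green, blue), "intrinsics" (3x3 intrinsics, pixels), "T" (4x4, takes a point from camera to world coordinates); the wrist camera has in their place "T_tool_cam" (4x4, takes a point from camera to tool coordinates, whose origin is the TCP and whose axes are the tool frame's). Camera axes: x right, y down, z forward; pixel columns grow to the right and rows downward; lengths in mm; the calibration is good to about 2 mm. The wrist camera is an equidistant fisheye: a pixel r from the principal point sees the ray r / f radians off the axis. A picture is of the moment at which its call begins: read the wrist's pose just before it. There is no depth.
- robot.sign_off(): hands the job in, once; it reports no verdict.
The state is a dict: "time_s": time; "joints": joint angles; "qvel": joint speeds; "joint_efforts": joint torques, N m; "tool_pos": TCP position; "ee_rot": TCP orientation; "ft_force": force on the tool from outside, world axes, zero at the start; "ft_torque": the same for the moment, N m; "finger_gap": finger opening in mm.
Only numpy, scipy, OpenCV 4.12 (cv2) and the standard library are available. Lean on these libraries where they do the work, as an engineer would, in place of code of your own. Each camera call takes 0.05 s, during which the arm holds its last target. There are 200 camera calls.

## Working session

There is one attempt and no reset: what is moved stays moved. The work goes in short steps, Python scripts to look and compute and a tool call to move; the robot and the scene stay as the last step left them, time stands still between calls to the robot, and variables do not carry over. Pictures are saved under pics/ and viewed, about 8 in all and at most 12, crops included, and the job is handed in when it is done.

Besides the shell and the picture viewer there is one more tool, called by a JSON object that holds its "name" and its "arguments", one argument or row to a line. send_rows: Moves the arm, as the interface text tells. Its arguments: {"type":"object","properties":{"translation":{"type":"array","items":{"type":"array","items":{"type":"number"}}},"spin":{"type":"array","items":{"type":"number"}},"claw":{"type":"number"},"squeeze":{"type":"number"}},"required":["translation","spin"]}

```bash
mkdir -p pics; cat > h.py <<'E'
import numpy as np,cv2
from station import robot
def snap(n,f):
    r=robot.get_image(n); cv2.imwrite('pics/'+f,r['img'][:,:,::-1]); np.savez('pics/'+f[:-4]+'.npz',**{k:v for k,v in r.items()}); return r
def ray(r,uv,z):
    T=np.array(r['T']);d=T[:3,:3]@np.linalg.inv(r['intrinsics'])@np.array([uv[0],uv[1],1.]);c=T[:3,3]
    return c+d*(z-c[2])/d[2]
E
python3 - <<'E'
from h import *
s=robot.read_state();print(s['time_s'],s['tool_pos'],s['ee_rot'],s['finger_gap'])
for n in('scene','top'):
    r=snap(n,n+'0.png');print(n,r['T'],r['intrinsics'])
E
```

```text
0.0 [285.23824762 611.01089909 237.43244898] [-1.79994797e+02  1.24340135e-01  6.49723581e+01] 88.17535209204163
scene [[ 3.16889791e-03  7.85389989e-01 -6.18993153e-01  1.28972648e+03]
 [ 9.99897680e-01 -1.11233136e-02 -8.99455098e-03  1.70648800e+01]
 [-1.39494852e-02 -6.18901315e-01 -7.85344876e-01  1.05682629e+03]
 [ 0.00000000e+00  0.00000000e+00  0.00000000e+00  1.00000000e+00]] [[587.76914031   0.         331.953785  ]
 [  0.         587.76914031 228.77755317]
 [  0.           0.           1.        ]]
top [[ 3.58840338e-03 -9.79448373e-01  2.01663107e-01  2.00863103e+02]
 [-9.99985740e-01 -2.71705001e-03  4.59747947e-03 -1.43530980e+00]
 [-3.95506504e-03 -2.01676729e-01 -9.79444156e-01  1.67344734e+03]
 [ 0.00000000e+00  0.00000000e+00  0.00000000e+00  1.00000000e+00]] [[623.33171543   0.         314.83503   ]
 [  0.         623.33171543 236.50846057]
 [  0.           0.           1.        ]]
```

View pics/top0.png

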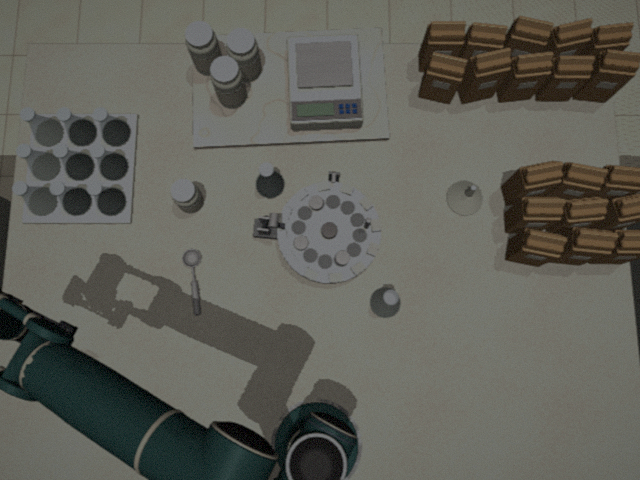

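View pics/scene0.png

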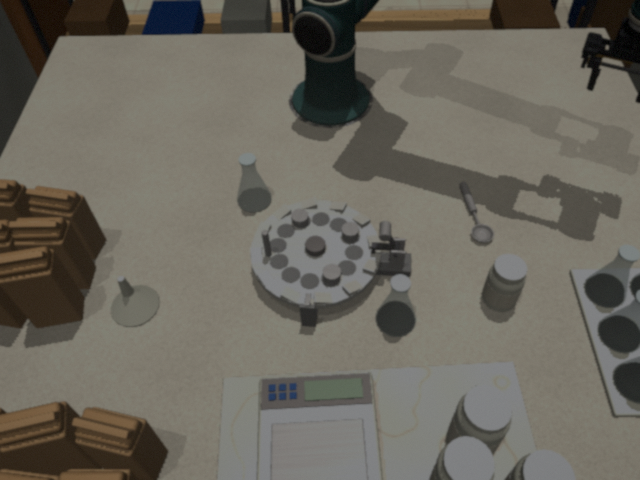

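The top view shows the hub at about (329,231), the pawl stand at about (266,226) on the +y side and the peg at about (369,224). In the scene view the hub is at (316,243), the peg at (266,240) and the pawl bar at about (386,229). I'll enlarge both for accuracy.

```bash
python3 - <<'E'
from h import *
a=cv2.imread('pics/top0.png')[165:290,240:390];b=cv2.imread('pics/scene0.png')[190:330,235:420]
a=cv2.resize(a,None,fx=4,fy=4,interpolation=3);b=cv2.resize(b,None,fx=4,fy=4,interpolation=3)
cv2.imwrite('pics/c1.png',np.clip(a*1.6,0,255).astype('uint8'));cv2.imwrite('pics/c2.png',np.clip(b*1.6,0,255).astype('uint8'))
E
```

```text
(no output)
```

View pics/c1.png

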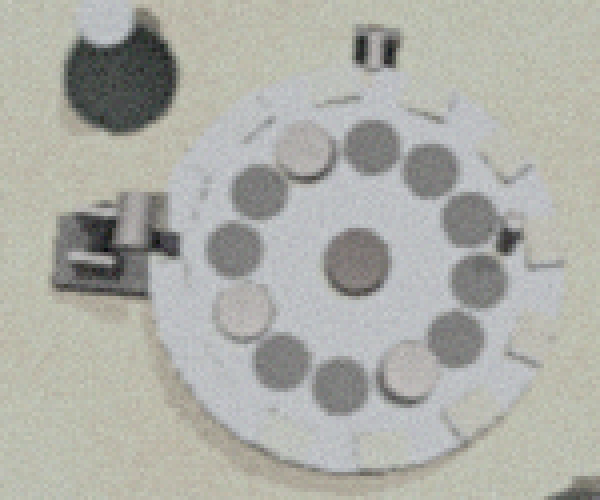

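View pics/c2.png

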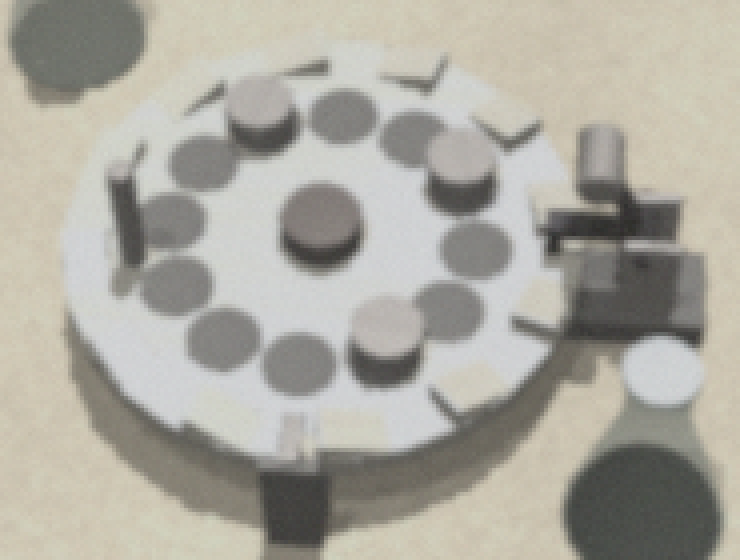

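The enlarged top crop has the hub at (356,262), the peg top at (514,220) and the bar at (130,220). The scene crop has the hub at (321,212), the peg top at (121,166) and the bar at (601,160). A flask stands beyond the pawl, with its base at about (643,510) in the scene crop.

```bash
python3 - <<'E'
from h import *
t=np.load('pics/top0.npz');s=np.load('pics/scene0.npz')
f=lambda p,o:((p[0]+.5)/4-.5+o[0],(p[1]+.5)/4-.5+o[1])
T=lambda p,z:ray(t,f(p,(240,165)),z)
S=lambda p,z:ray(s,f(p,(235,190)),z)
P={'hub':((356,262),(321,212),70),'peg':((514,220),(121,166),127),'bar':((130,220),(601,160),128),'pointer':((376,47),(294,480),60)}
R={}
for k,(a,b,z) in P.items():
    print(k,T(a,z).round(1),S(b,z).round(1));R[k]=(T(a,z)+S(b,z))[:2]/2
for k in('peg','bar'):
    for g in (T,S):
        i=0 if g is T else 1
        d=(g(P[k][i],P[k][2])-g(P['hub'][i],70))[:2];print(k,np.hypot(*d),np.degrees(np.arctan2(d[1],d[0])))
print('stand edges top',T((55,255),0+10),T((150,292),10))
print('flask near base T',T((120,72),20),'S',S((643,510),10))
print('flask other, funnel base',ray(t,(385,302),5),ray(t,(464,197),5), 'scene flask1',ray(s,(254,195),5),'jar',ray(t,(188,196),60))
E
```

```text
hub [548.3 -30.1  70. ] [548.4 -30.2  70. ]
peg [ 563.5 -129.7  127. ] [ 561.  -128.6  127. ]
bar [562.7 114.7 128. ] [561.3 112.6 128. ]
pointer [698.7 -43.9  60. ] [704.1 -41.4  60. ]
peg 100.74060117508093 -81.27554630813977
peg 99.15203216480147 -82.74966838653648
bar 145.58010240828753 84.32504436403681
bar 143.42225894165512 84.85208062246677
stand edges top [565.58897867 174.43006717  10.        ] [539.96878141 109.09586104  10.        ]
flask near base T [692.69115183 131.56787192  20.        ] S [694.14247858 132.73637033  10.        ]
flask other, funnel base [ 366.12706386 -181.85142164    5.        ] [ 657.11653843 -405.83500653    5.        ] scene flask1 [ 355.15975196 -181.18163409    5.        ] jar [642.99498379 346.55999124  60.        ]
```

```bash
cat >> h.py <<'E'
A=np.array([548.3,-30.1]);ang=np.radians(84.55);O=np.array([np.cos(ang),np.sin(ang)]);TAN=np.array([O[1],-O[0]])
def go(xy,z,yaw):
    s=robot.read_state();p=np.array(s['tool_pos']);y=s['ee_rot'][2];c,n=np.cos(np.radians(y)),np.sin(np.radians(y))
    d=np.array([*xy,z])-p
    print('t',round(s['time_s'],2),'pos',p.round(1),'yaw',round(y,2),'F',np.round(s['ft_force'],1),'gap',round(s['finger_gap'],1))
    print('target',np.round([*xy,z],1),'tr',(np.array([c*d[0]+n*d[1],n*d[0]-c*d[1],-d[2]])/400).round(4),'spin',round(((y-yaw+180)%360-180)/120,4),'rows',np.linalg.norm(d)/62.5)
E
python3 -c "
from h import *
go(A+108*O,235,-5.45)"
```

```text
t 0.1 pos [285.3 611.  237.5] yaw 64.97 F [-0.1 -0.5 -0.1] gap 88.0
target [558.6  77.4 235. ] tr [-0.9198  1.1835  0.0063] spin 0.5869 rows 9.59286579937007
```

{"name": "send_rows", "arguments": {
  "translation": [
    [-0.09, 0.12, 0],
    [-0.18, 0.24, 0],
    [-0.28, 0.36, 0],
    [-0.37, 0.48, 0],
    [-0.46, 0.59, 0]
  ],
  "spin": [0.08, 0.16, 0.24, 0.32, 0.4],
  "claw": 1,
  "squeeze": 20
}}

```text
time_s: 0.72
tool_pos: [422.0, 343.0, 238.3]
ee_rot: [180.0, 0.0, 16.7]
ft_force: [0.1, 0.1, 0.7]
finger_gap: 40.4
```

```bash
python3 -c "
from h import *
go(A+108*O,235,-5.45)"
```

```text
t 0.72 pos [422.  343.  238.3] yaw 16.66 F [0.1 0.1 0.7] gap 40.4
target [558.6  77.4 235. ] tr [0.1368 0.7341 0.0082] spin 0.1842 rows 4.779281109742353
```

{"name": "send_rows", "arguments": {
  "translation": [
    [0.03, 0.15, 0],
    [0.06, 0.3, 0],
    [0.09, 0.45, 0],
    [0.115, 0.6, 0],
    [0.137, 0.734, 0.008]
  ],
  "spin": [0.04, 0.08, 0.12, 0.16, 0.184]
}}

```text
time_s: 1.35
tool_pos: [560.3, 78.1, 235.4]
ee_rot: [-180.0, -0.0, -5.3]
ft_force: [0.5, 0.5, 1.2]
finger_gap: 0.6
```

{"name": "send_rows", "arguments": {
  "translation": [
    [0, 0, 0],
    [0, 0, 0],
    [0, 0, 0]
  ],
  "spin": [0, 0, 0]
}}

```text
time_s: 1.72
tool_pos: [559.1, 81.5, 235.4]
ee_rot: [-180.0, 0.0, -5.0]
ft_force: [0.0, 0.1, 1.0]
finger_gap: 0.2
```

```bash
python3 -c "
from h import *
go(A+108*O,121,-5.45)
r=snap('wrist','w1.png');print(r['T_tool_cam'],r['intrinsics'])"
```

```text
t 1.73 pos [559.1  81.5 235.4] yaw -5.0 F [0.  0.1 1. ] gap 0.2
target [558.6  77.4 121. ] tr [-0.0003  0.0103  0.286 ] spin 0.0037 rows 1.831430965290575
[[ 9.99999037e-01  1.18198107e-03  7.27838308e-04 -4.48613350e-01]
 [-1.34106261e-03  9.57996113e-01  2.86778050e-01 -7.40985735e+01]
 [-3.58300044e-04 -2.86778749e-01  9.57996775e-01 -1.44599337e+02]
 [ 0.00000000e+00  0.00000000e+00  0.00000000e+00  1.00000000e+00]] [[371.64829954   0.         321.71332981]
 [  0.         371.64829954 238.54414489]
 [  0.           0.           1.        ]]
```

View pics/w1.png

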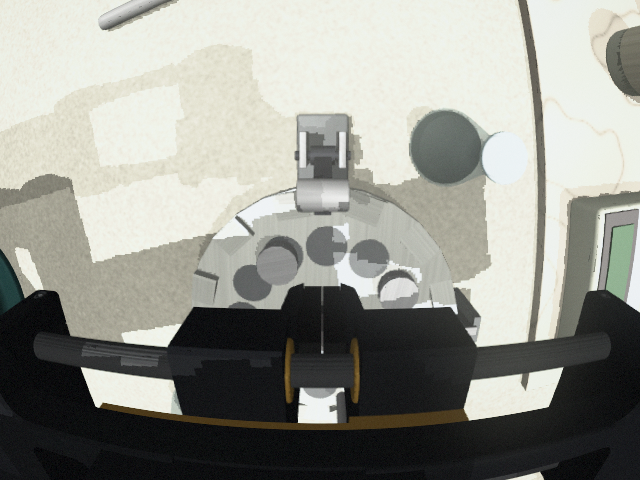

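The wrist view shows the pawl square to the tool, with its bar at about (323,195). It lies straight ahead of the shut fingertips, whose edges are at columns 298 to 350. I'll check the bar's position against the earlier estimate.

```bash
cat >> h.py <<'E'
def wray(r,s,uv,z):
    K=r['intrinsics'];v=np.array([uv[0]-K[0,2],uv[1]-K[1,2]]);t=np.hypot(*v)/K[0,0]
    d=np.array([*(v/np.hypot(*v)*np.sin(t)),np.cos(t)]);M=r['T_tool_cam']
    from scipy.spatial.transform import Rotation as Ro
    R=Ro.from_euler('xyz',s['ee_rot'],degrees=True).as_matrix();c=R@M[:3,3]+s['tool_pos'];d=R@M[:3,:3]@d
    return c+d*(z-c[2])/d[2]
E
python3 -c "
from h import *
r=np.load('pics/w1.npz');s=robot.read_state()
for uv,z in(((323,182),130),((323,211),120),((323,195),130),((300,195),130),((349,195),130),((297,150),80),((349,150),80)):
    p=wray(r,s,uv,z);d=p[:2]-A;print(uv,p.round(1),'rad',round(d@O,1),'tan',round(d@TAN,1))"
```

```text
(323, 182) [563.  120.7 130. ] rad 151.5 tan 0.3
(323, 211) [561.2  98.4 120. ] rad 129.1 tan 0.6
(323, 195) [562.3 111.7 130. ] rad 142.5 tan 0.4
(300, 195) [546.6 113.1 130. ] rad 142.4 tan -15.3
(349, 195) [579.9 110.3 130. ] rad 142.7 tan 18.2
(297, 150) [544.  141.6  80. ] rad 170.5 tan -20.5
(349, 150) [585.6 138.   80. ] rad 170.9 tan 21.2
```

{"name": "send_rows", "arguments": {
  "translation": [
    [0, 0.01, 0.1],
    [0, 0.01, 0.2],
    [0, 0.01, 0.286],
    [0, 0.01, 0.286],
    [0, 0.01, 0.286]
  ],
  "spin": [0, 0, 0, 0, 0]
}}

```text
time_s: 2.4
tool_pos: [560.0, 77.1, 122.5]
ee_rot: [-180.0, -0.1, -5.0]
ft_force: [0.8, -0.6, 0.2]
finger_gap: 0.5
```

```bash
python3 -c "
from h import *
go(A+156*O,121,-5.45)"
```

```text
t 2.4 pos [560.   77.1 122.5] yaw -5.03 F [ 0.8 -0.6  0.2] gap 0.5
target [563.1 125.2 121. ] tr [-0.0028 -0.1204  0.0037] spin 0.0035 rows 0.771160581872645
```

{"name": "send_rows", "arguments": {
  "translation": [
    [0, -0.02, 0.002],
    [0, -0.04, 0.003],
    [0, -0.055, 0.003],
    [0, -0.07, 0.003],
    [0, -0.085, 0.003]
  ],
  "spin": [0, 0, 0, 0, 0]
}}

```text
time_s: 3.02
tool_pos: [562.3, 110.6, 119.8]
ee_rot: [-180.0, 0.0, -5.1]
ft_force: [0.4, -0.8, 0.0]
finger_gap: 0.5
```

{"name": "send_rows", "arguments": {
  "translation": [
    [0, -0.015, 0],
    [0, -0.03, 0],
    [0, -0.04, 0],
    [0, -0.04, 0],
    [0, -0.04, 0]
  ],
  "spin": [0, 0, 0, 0, 0]
}}

```text
time_s: 3.65
tool_pos: [563.7, 126.0, 119.8]
ee_rot: [180.0, 0.0, -5.1]
ft_force: [0.6, -1.0, -0.2]
finger_gap: 0.2
```

```bash
python3 -c "
from h import *
snap('wrist','w2.png');go(A+130*O,190,-5.45)"
```

```text
t 3.7 pos [563.7 125.9 119.9] yaw -5.11 F [-0.6  0.2 -0.1] gap 0.7
target [560.6  99.3 190. ] tr [-0.0018  0.067  -0.1753] spin 0.0028 rows 1.2009387760316872
```

View pics/w2.png

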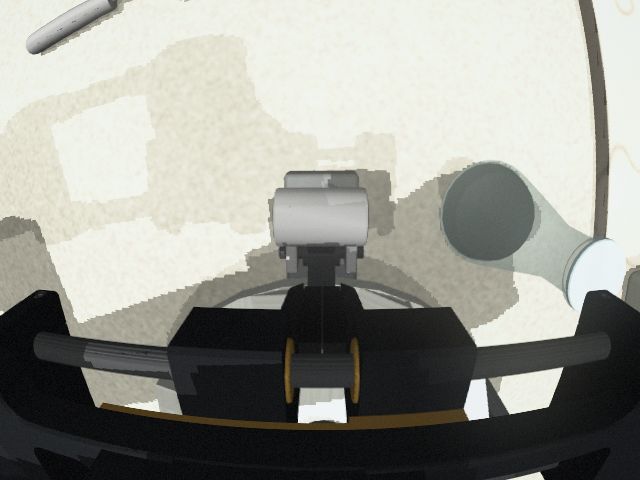

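The bar is now thrown back, at about (320,215) behind the pivot and clear of the fingers. I'll lift and go to the far (+x) side of the peg.

{"name": "send_rows", "arguments": {
  "translation": [
    [0, 0.01, -0.1],
    [0, 0.01, -0.18],
    [0.02, 0.15, -0.18],
    [0.05, 0.3, -0.18],
    [0.07, 0.45, -0.18]
  ],
  "spin": [0, 0, 0, 0, 0]
}}

```text
time_s: 4.32
tool_pos: [575.9, -57.4, 192.4]
ee_rot: [180.0, -0.1, -5.1]
ft_force: [1.1, -0.7, 0.6]
finger_gap: 0.3
```

```bash
python3 -c "
from h import *
go((605,-133),190,-6)"
```

```text
t 4.33 pos [575.9 -57.4 192.4] yaw -5.08 F [ 1.1 -0.7  0.6] gap 0.3
target [ 605 -133  190] tr [0.0893 0.1817 0.0059] spin 0.0077 rows 1.2962156759649848
```

{"name": "send_rows", "arguments": {
  "translation": [
    [0.05, 0.1, 0],
    [0.089, 0.18, 0],
    [0.089, 0.18, 0],
    [0.089, 0.18, 0.12],
    [0.089, 0.18, 0.23]
  ],
  "spin": [0.008, 0.008, 0.008, 0.008, 0.008]
}}

```text
time_s: 4.95
tool_pos: [604.7, -129.9, 99.5]
ee_rot: [-180.0, -0.1, -6.1]
ft_force: [0.9, -0.1, -0.6]
finger_gap: 0.4
```

{"name": "send_rows", "arguments": {
  "translation": [
    [0, 0, 0],
    [0, 0, 0]
  ],
  "spin": [0, 0]
}}

```text
time_s: 5.2
tool_pos: [605.4, -130.1, 101.3]
ee_rot: [180.0, -0.1, -6.0]
ft_force: [1.0, -1.0, 1.0]
finger_gap: 0.5
```

```bash
python3 - <<'E'
from h import *
snap('scene','s2.png');snap('top','t2.png')
go((545,-127),99,-6)
a=cv2.imread('pics/t2.png')[165:290,240:390];b=cv2.imread('pics/s2.png')[190:330,235:420]
f=lambda x:cv2.resize(np.clip(cv2.resize(x,None,fx=3,fy=3,interpolation=3)*1.6,0,255).astype('uint8')[:375],(400,375))
cv2.imwrite('pics/d2.png',np.hstack([f(a),f(b)]))
E
```

```text
t 5.3 pos [ 606.6 -130.7  102.7] yaw -6.04 F [0.9 0.  0.2] gap 0.3
target [ 545 -127   99] tr [-0.1541  0.0071  0.0093] spin -0.0003 rows 0.9888956753348787
```

View pics/d2.png

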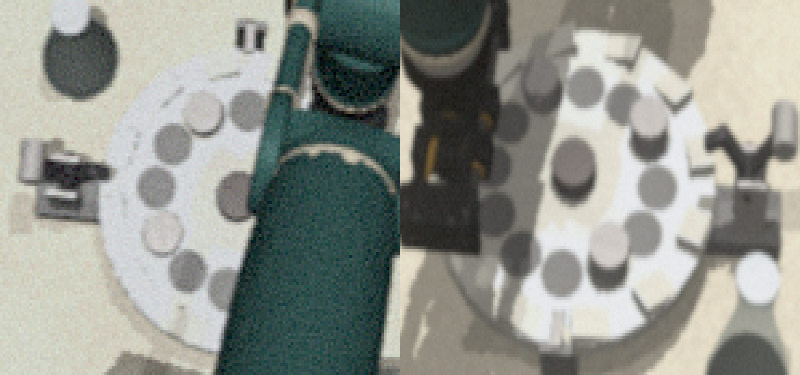

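The pawl still lies back. The arm hides the peg, but the tins and grey discs are visible, so I can measure the turn from those. Pushing gently, part way first.

{"name": "send_rows", "arguments": {
  "translation": [
    [-0.03, 0, 0.005],
    [-0.05, 0, 0.005],
    [-0.07, 0, 0.005],
    [-0.085, 0, 0.005],
    [-0.1, 0, 0.005]
  ],
  "spin": [0, 0, 0, 0, 0]
}}

```text
time_s: 5.92
tool_pos: [564.5, -126.4, 98.0]
ee_rot: [180.0, -0.0, -6.1]
ft_force: [1.0, -0.1, 0.0]
finger_gap: 0.4
```

{"name": "send_rows", "arguments": {
  "translation": [
    [-0.015, 0, 0],
    [-0.03, 0, 0],
    [-0.04, 0, 0],
    [-0.04, 0, 0],
    [-0.04, 0, 0]
  ],
  "spin": [0, 0, 0, 0, 0]
}}

```text
time_s: 6.55
tool_pos: [548.9, -124.6, 97.8]
ee_rot: [-180.0, 0.0, -6.1]
ft_force: [-0.0, -1.3, -0.3]
finger_gap: 0.1
```

```bash
cat >> h.py <<'E'
def turn(r0,r1):
    # polar-unwrap the deck (plane z=50) and phase-correlate the visible sector
    def unw(r):
        th=np.radians(np.arange(0,240,.25)-10);rad=np.arange(64,100,1.)  # camera-visible side
        P=np.stack([A[0]+rad[:,None]*np.cos(th),A[1]+rad[:,None]*np.sin(th),np.full((len(rad),len(th)),50.)],-1)
        T=np.linalg.inv(r['T']);q=(P@T[:3,:3].T+T[:3,3])@r['intrinsics'].T;q=(q[...,:2]/q[...,2:]).astype('float32')
        return cv2.remap(cv2.cvtColor(r['img'],cv2.COLOR_RGB2GRAY),q,None,cv2.INTER_LINEAR)
    return unw(r0),unw(r1)
E
python3 - <<'E'
from h import *
go((538,-126),99,-6)
t=snap('top','t3.png');a,b=turn(np.load('pics/top0.npz'),t)
cv2.imwrite('pics/u3.png',cv2.resize(np.vstack([a,b]),(800,320)))
c=cv2.resize(np.clip(t['img'][165:290,240:390,::-1]*1.6,0,255).astype('uint8'),None,fx=4,fy=4,interpolation=3)
cv2.imwrite('pics/d3.png',c)
E
```

```text
t 6.55 pos [ 548.9 -124.6   97.8] yaw -6.07 F [-0.  -1.3 -0.3] gap 0.1
target [ 538 -126   99] tr [-0.0267  0.0064 -0.0031] spin -0.0006 rows 0.17701114746420243
```

View pics/d3.png

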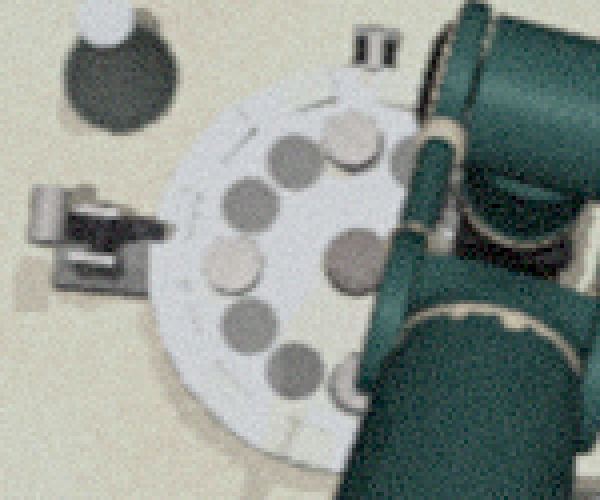

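The carousel has turned part way. One tin went from (306,150) to (351,138) and the other from (245,308) to (232,262). I'll convert these to angles.

```bash
python3 - <<'E'
from h import *
t=np.load('pics/top0.npz')
def ang_(p,z):
    d=ray(t,((p[0]+.5)/4-.5+240,(p[1]+.5)/4-.5+165),z)[:2]-A;return np.degrees(np.arctan2(d[1],d[0])),np.hypot(*d)
for a,b,z in(((306,148),(351,137),74),((245,307),(232,262),74),((259,192),(296,161),50),((235,250),(250,204),50),((282,362),(249,326),50)):
    print(ang_(a,z),ang_(b,z),ang_(b,z)[0]-ang_(a,z)[0])
E
```

```text
(np.float64(23.451548881407614), np.float64(83.15202597963295)) (np.float64(2.235403109580247), np.float64(83.95752814242286)) -21.216145771827367
(np.float64(113.25422389103548), np.float64(79.06648572736026)) (np.float64(90.79587434575829), np.float64(81.42936410907207)) -22.458349545277187
(np.float64(51.09154456239499), np.float64(82.9626622928399)) (np.float64(28.430587233751268), np.float64(83.69818563508665)) -22.660957328643725
(np.float64(81.31871916447619), np.float64(81.21761229626024)) (np.float64(58.143346464833115), np.float64(83.03239517107804)) -23.175372699643077
(np.float64(142.57409191243084), np.float64(79.89220497242385)) (np.float64(119.1202614385322), np.float64(80.75545275574815)) -23.45383047389865
```

{"name": "send_rows", "arguments": {
  "translation": [
    [-0.01, 0, 0],
    [-0.018, 0, 0],
    [-0.023, 0, 0],
    [-0.023, 0, 0],
    [-0.023, 0, 0]
  ],
  "spin": [0, 0, 0, 0, 0]
}}

```text
time_s: 7.22
tool_pos: [539.7, -123.7, 97.9]
ee_rot: [180.0, 0.0, -6.1]
ft_force: [-0.2, -0.3, 0.5]
finger_gap: 0.0
```

{"name": "send_rows", "arguments": {
  "translation": [
    [0.06, 0, 0],
    [0.08, 0, 0],
    [0.08, 0, -0.12],
    [0.08, 0, -0.24],
    [0.08, -0.15, -0.24]
  ],
  "spin": [0, 0, 0, 0, 0]
}}

```text
time_s: 7.85
tool_pos: [581.4, -70.4, 199.5]
ee_rot: [179.9, -0.6, -6.4]
ft_force: [1.6, -0.1, -0.7]
finger_gap: 0.3
```

```bash
python3 -c "
from h import *
go(A+236*O,195,-5.45)"
```

```text
t 7.85 pos [581.4 -70.4 199.5] yaw -6.37 F [ 1.6 -0.1 -0.7] gap 0.3
target [570.7 204.8 195. ] tr [-0.103  -0.6808  0.0111] spin -0.0077 rows 4.407298564865422
```

{"name": "send_rows", "arguments": {
  "translation": [
    [-0.02, -0.14, 0],
    [-0.04, -0.28, 0],
    [-0.06, -0.42, 0],
    [-0.085, -0.56, 0],
    [-0.103, -0.68, 0.01]
  ],
  "spin": [0, 0, 0, 0, -0.008]
}}

```text
time_s: 8.48
tool_pos: [565.3, 209.4, 190.2]
ee_rot: [-180.0, -0.0, -5.0]
ft_force: [0.7, 0.1, -0.1]
finger_gap: 0.5
```

{"name": "send_rows", "arguments": {
  "translation": [
    [0, 0, 0],
    [0, 0, 0],
    [0, 0, 0]
  ],
  "spin": [0, 0, 0]
}}

```text
time_s: 8.85
tool_pos: [565.9, 206.1, 189.9]
ee_rot: [180.0, 0.0, -5.2]
ft_force: [0.3, -0.8, 0.5]
finger_gap: 0.3
```

```bash
python3 - <<'E'
from h import *
go(A+236*O,118,-5.45)
f=lambda x:cv2.resize(np.clip(x[:,:,::-1]*1.6,0,255).astype('uint8'),None,fx=4,fy=4,interpolation=3)
t=snap('top','t4.png');s=snap('scene','s4.png')
a=f(t['img'][165:290,265:365]);b=f(s['img'][200:325,245:345])
cv2.imwrite('pics/d4.png',np.hstack([a,b]))
E
```

```text
t 8.85 pos [565.9 206.1 189.9] yaw -5.19 F [ 0.3 -0.8  0.5] gap 0.3
target [570.7 204.8 118. ] tr [0.0123 0.0021 0.1797] spin 0.0022 rows 1.152681883858724
```

View pics/d4.png

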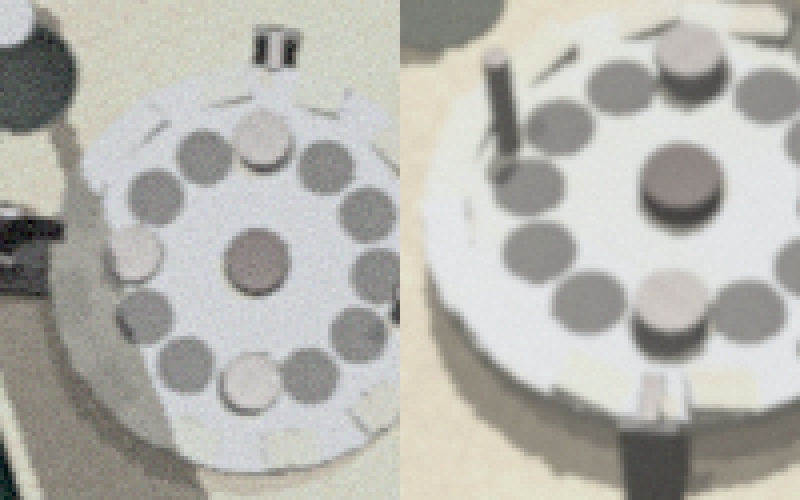

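The peg is at (497,58) in the right half. On the left, the tins are at (262,136), (134,249) and (249,380), with discs at (205,157), (156,196), (326,167) and (366,214).

```bash
python3 - <<'E'
from h import *
t=np.load('pics/top0.npz');s=np.load('pics/scene0.npz')
def an(r,p,o,z):
    d=ray(r,((p[0]+.5)/4-.5+o[0],(p[1]+.5)/4-.5+o[1]),z)[:2]-A;return np.degrees(np.arctan2(d[1],d[0])).round(1),np.hypot(*d).round(1)
print('peg0',an(s,(121,165),(235,190),127),'peg',an(s,(97,57),(245,200),127))
o0=(240,165);o=(265,165)
print('start discs')
for p in((259,192),(235,250),(372,147),(431,171),(469,219),(478,281),(282,362),(341,386),(456,339)):print(an(t,p,o0,50))
print('tins0')
for p in((306,148),(245,307),(406,366)):print(an(t,p,o0,74))
print('now discs')
for p in((205,157),(156,196),(326,167),(366,214),(378,275),(357,335),(309,376),(186,366),(144,317)):print(an(t,p,o,50))
print('tins')
for p in((262,136),(134,249),(249,380)):print(an(t,p,o,74))
E
```

```text
peg0 (np.float64(-83.0), np.float64(99.3)) peg (np.float64(-109.1), np.float64(98.7))
start discs
(np.float64(51.1), np.float64(83.0))
(np.float64(81.3), np.float64(81.2))
(np.float64(-7.7), np.float64(84.2))
(np.float64(-37.2), np.float64(84.0))
(np.float64(-65.9), np.float64(83.2))
(np.float64(-95.9), np.float64(81.9))
(np.float64(142.6), np.float64(79.9))
(np.float64(173.1), np.float64(80.0))
(np.float64(-125.6), np.float64(81.8))
tins0
(np.float64(23.5), np.float64(83.2))
(np.float64(113.3), np.float64(79.1))
(np.float64(-155.2), np.float64(77.2))
now discs
(np.float64(23.9), np.float64(83.5))
(np.float64(53.4), np.float64(82.8))
(np.float64(-34.3), np.float64(84.3))
(np.float64(-63.2), np.float64(82.9))
(np.float64(-93.0), np.float64(81.7))
(np.float64(-123.8), np.float64(80.9))
(np.float64(-154.1), np.float64(80.7))
(np.float64(145.2), np.float64(80.5))
(np.float64(114.2), np.float64(81.0))
tins
(np.float64(-2.7), np.float64(84.7))
(np.float64(84.6), np.float64(80.5))
(np.float64(176.6), np.float64(79.5))
```

The carousel has turned about -27.4°, and the absolute peg angle is about 1.4° short of target, well inside the 4° tolerance. Next I lower outside the bar and push inwards.

{"name": "send_rows", "arguments": {
  "translation": [
    [0.012, 0, 0],
    [0.012, 0, 0.09],
    [0.012, 0, 0.18],
    [0.012, 0, 0.18],
    [0.012, 0, 0.18]
  ],
  "spin": [0, 0, 0, 0, 0]
}}

```text
time_s: 9.57
tool_pos: [571.5, 206.9, 119.1]
ee_rot: [-180.0, -0.1, -5.1]
ft_force: [0.6, 0.2, 0.3]
finger_gap: 0.1
```

{"name": "send_rows", "arguments": {
  "translation": [
    [0, 0.025, 0],
    [0, 0.05, 0],
    [0, 0.07, 0],
    [0, 0.09, 0],
    [0, 0.105, 0]
  ],
  "spin": [0, 0, 0, 0, 0]
}}

```text
time_s: 10.2
tool_pos: [566.6, 164.3, 117.9]
ee_rot: [180.0, 0.0, -5.1]
ft_force: [0.7, -0.7, -0.1]
finger_gap: 0.4
```

{"name": "send_rows", "arguments": {
  "translation": [
    [0, 0.01, 0],
    [0, 0.02, 0],
    [0, 0.025, 0],
    [0, 0.025, 0],
    [0, 0.025, 0]
  ],
  "spin": [0, 0, 0, 0, 0]
}}

```text
time_s: 10.82
tool_pos: [566.0, 155.3, 117.9]
ee_rot: [-180.0, -0.0, -5.1]
ft_force: [0.7, 0.0, -1.2]
finger_gap: 0.2
```

{"name": "send_rows", "arguments": {
  "translation": [
    [0, -0.05, 0],
    [0, -0.12, 0],
    [0, -0.12, -0.1],
    [0, -0.2, -0.2],
    [0, -0.25, -0.25]
  ],
  "spin": [0, 0, 0, 0, 0]
}}

```text
time_s: 11.45
tool_pos: [576.0, 257.8, 221.1]
ee_rot: [-179.8, -0.2, -5.1]
ft_force: [0.5, -0.6, -0.1]
finger_gap: 0.4
```

```bash
python3 - <<'E'
from h import *
go(A+300*O,220,-5.45)
f=lambda x:cv2.resize(np.clip(x[:,:,::-1]*1.6,0,255).astype('uint8'),None,fx=4,fy=4,interpolation=3)
t=snap('top','t5.png');s=snap('scene','s5.png')
a=f(t['img'][165:290,240:340]);b=f(s['img'][190:315,320:420])
cv2.imwrite('pics/d5.png',np.hstack([a,b]))
E
```

```text
t 11.45 pos [576.  257.8 221.1] yaw -5.06 F [ 0.5 -0.6 -0.1] gap 0.4
target [576.8 268.5 220. ] tr [-0.0005 -0.0269  0.0027] spin 0.0033 rows 0.1729526506001225
```

View pics/d5.png

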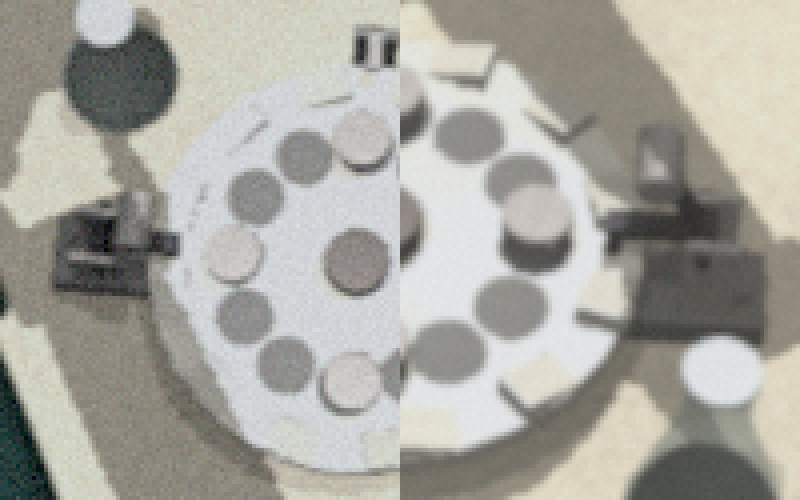

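The pawl is back in. The bar is at (134,220) in the top half and (261,160) in the scene half, within about 1 px of where it was at the start. I'll move the arm and its shadow well clear and check numerically that the pawl is fully home.

{"name": "send_rows", "arguments": {
  "translation": [
    [-0.1, -0.1, 0],
    [-0.2, -0.2, 0],
    [-0.3, -0.3, 0],
    [-0.4, -0.4, 0],
    [-0.5, -0.5, 0]
  ],
  "spin": [0, 0, 0, 0, 0]
}}

```text
time_s: 12.18
tool_pos: [391.6, 472.3, 216.2]
ee_rot: [179.9, 0.1, -5.1]
ft_force: [-0.5, 0.0, -0.2]
finger_gap: 0.5
```

{"name": "send_rows", "arguments": {
  "translation": [
    [-0.05, -0.1, 0],
    [-0.1, -0.2, 0],
    [-0.15, -0.3, 0],
    [-0.15, -0.3, 0],
    [-0.15, -0.3, 0]
  ],
  "spin": [0, 0, 0, 0, 0]
}}

```text
time_s: 12.8
tool_pos: [344.0, 595.6, 216.3]
ee_rot: [179.8, 0.0, -5.1]
ft_force: [-0.4, -0.1, 0.3]
finger_gap: 0.2
```

```bash
python3 - <<'E'
from h import *
go((285,611),238,0)
g=lambda r:cv2.cvtColor(r['img'],cv2.COLOR_RGB2GRAY)
for n,f,(x0,y0,x1,y1) in(('top','t6.png',(264,212,284,230)),('scene','s6.png',(374,218,396,246))):
    r=snap(n,f);k=np.load(f'pics/{n}0.npz');a=g(k)[y0:y1,x0:x1]
    m=cv2.matchTemplate(cv2.resize(g(r)[y0-8:y1+8,x0-8:x1+8],None,fx=4,fy=4,interpolation=2),cv2.resize(a,None,fx=4,fy=4,interpolation=2),cv2.TM_CCOEFF_NORMED)
    _,v,_,p=cv2.minMaxLoc(m);print(n,'bar shift px',p[0]/4-8,p[1]/4-8,'score',round(v,2))
f=lambda x:cv2.resize(np.clip(x[:,:,::-1]*1.6,0,255).astype('uint8'),None,fx=4,fy=4,interpolation=3)
cv2.imwrite('pics/d6.png',np.hstack([f(np.load('pics/t6.npz')['img'][165:290,250:350]),f(np.load('pics/s6.npz')['img'][190:315,320:420])]))
E
```

```text
t 12.8 pos [344.  595.6 216.3] yaw -5.07 F [-0.4 -0.1  0.3] gap 0.2
target [285 611 238] tr [-0.1504 -0.0253 -0.0544] spin -0.0423 rows 1.036281461639879
top bar shift px 0.0 0.0 score 0.99
scene bar shift px 0.0 0.0 score 1.0
```

View pics/d6.png

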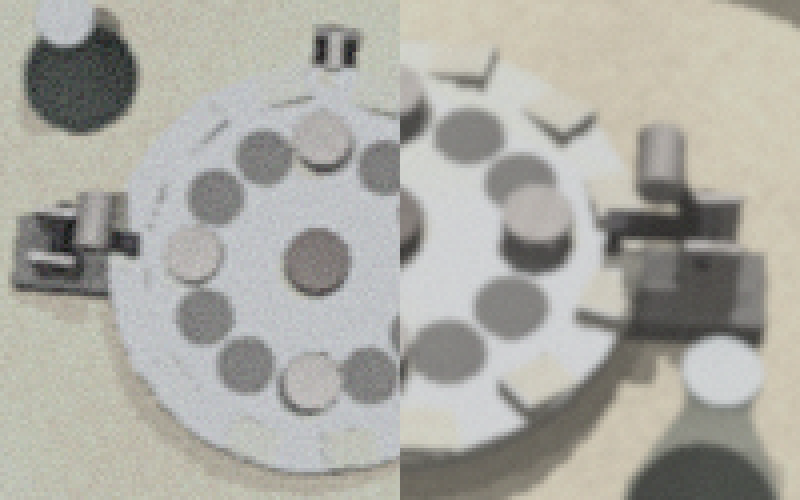

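The bar is at the same pixels as at the start (shift 0.0 px in both views), so the pawl is fully down. The tins stand on their places one notch back, and the arm is clear.

```bash
python3 -c "
from station import robot
print(robot.sign_off())"
```

```text
the job is handed in; nothing more can be done
None
```

The carousel stands one notch back with the pawl down in that notch. I handed the job in at about 13 s of the 58 s allowed. With shut fingertips I threw the pawl back, pushed the peg clockwise, pushed the lever back in from outside, and moved the arm clear.

- **Pawl:** the cross-bar matches its starting pixels in both the top and scene views (0.0 px shift, scores 0.99 and 1.0). That means the pawl is fully down.
- **Carousel:** the grey discs gave a turn of about -27.4°. The peg ended at about -109°, against about -110.5° for the exact notch. Taken alone, the peg's turn read only about -26°. The readings differ by 1–2°, about the size of my measuring error and the unknown starting offset. All of them are inside the 4° the pawl needs to drop in.
- **Tins and bystanders:** the last picture shows all three tins on the deck at their places; I judged this by eye and did not measure their distances. Nothing near the carousel appeared moved. The wrist forces I read at the end of each move stayed at noise level, under about 2 N.

No check failed. The sign-off gave no verdict.

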